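Drive the last cleat peg and show its end to the bench camera in a mirror

TASK

Take the square beech mallet by its handle, drive the oak peg that still stands proud of the clamped lime slab fully home, and put the mallet back down on the bench. Then pick up the inspection mirror by its handle and hold the glass straight below the peg, level with the bench camera's lens and turned towards it at 45 degrees, so that the camera sees the peg's red end in the glass. Finish while holding the mirror still there, in the gripper alone, touching neither slab nor camera, and leave the other tools where they are.

Things in the scene. Friction and masses are not known exactly. Their poses are not given: they have to be found in the camera images.
- slab: Fixed: pale lime slab 160 x 300 x 40 mm (own x, y, z), bark on its robot-side edge, top 195, underside 155 mm above the bench, on plywood risers along x at y +-125 (feet in to +-95), so a tunnel runs below it from robot to camera. Oak cleat 40 x 190 x 18 across the underside at x -35. Red-handled clamps at x +50, y +-122 to 160, 297 high. Origin: bench level under its centre, z up.
- peg (a joint): How far the peg has been driven, m: 0 = standing 26 mm above the slab's top, 0.024 = fully home against its stop (2 mm above the top). It starts between 0 and 0.006. A tight sliding fit: about 7 N moves it slowly (some 4 N more at 0.15 m/s), and it stays where it is left.
- peg_top (a point): Centre of the upper end of the peg: upright oak, 14 mm diameter, 70 mm long, at slab x = -35, y = 0 mm, 45 mm in from the bark edge. Its axes are the slab's.
- peg_end (a point): Centre of the peg's lower end, painted red over its last 8 mm, 70 mm straight below peg_top. Hidden inside the cleat at first; fully home it sticks 10 mm out below the cleat, 127 mm above the bench.
- lens (a point): Front of the bench camera's lens, 70 mm above the bench. The camera looks level along the point's -x, roughly at the peg, with a wide view. It is beyond the slab, 0.13 to 0.17 m from the peg in plan.
- camera: Bench camera: white box 40 x 56 x 52 mm, black lens, on a round foot 76 mm across, 100 mm tall, fixed to the bench. Origin: on the bench straight below the lens front; it looks along its own -x, the foot's centre is at x = +39 mm.
- mallet: Loose square-headed beech mallet, about 0.25 kg, standing on one striking face, handle level. Head 60 x 58 x 90 mm (x, y, z). Origin: centre of the face it stands on, z up. The handle, 20 mm wide and 28 high, runs along -x from the head to x = -200 mm, centred 45 mm above that face. Balance point about 20 mm behind the head's centre.
- mallet_grip (a point): Middle of the mallet's handle 55 mm behind the head's centre (25 mm behind its back), 45 mm above the striking face: grip from above, fingers closing along the mallet's y, firmly (50 N or more), as the head droops and twists in a loose grip.
- mallet_face (a point): Centre of the lower striking face of the mallet (same point as the mallet's origin).
- rest: Fixed wooden tool rest: base 170 x 200 x 10 mm, two notched battens 12 mm thick at x = +-62 mm, 50 mm high, notch floors 38 mm above the bench. The mirror lies in the middle notches (18 mm wide), a gouge at y = +-75 mm either side. Origin: under the base's centre. Rest and mallet may change sides.
- mirror: Loose inspection mirror, 0.13 kg: square black handle 160 x 14 x 14 mm along x, thin stem, glass 50 x 60 mm hinged at the stem's end (x = +125 mm) on a stiff joint that keeps its setting. Origin: handle's centre, z up as it lies, 45 mm above the bench. Within x = +-50 mm the handle is free for a grip from above, fingers closing along y. The glass looks up and forwards (+x).
- mirror_head (a joint): How far the glass leans forward, rad: 0 = parallel to the handle, looking along the handle's +z; positive = turned about the handle's +y to look towards +x. Starts between 0.32 and 0.68; no need to change it: tilt the handle. Centre of the glass: 30 mm beyond the joint and 5.5 mm off it, in the glass's own plane and normal.
- mirror_sight (a point): Centre of the glass. The glass's outward normal halves the right angle between this frame's +x and +z; y lies in the glass, along the handle's y. What lies out along +z is seen in the glass from out along +x: with +z through the peg's red end and +x through the lens, the camera sees the red end mid-glass.
- gouge_a: Loose gouge, medium brown handle 24 mm thick, in the notches at the rest's y = -75 mm, edge to +x; about 240 mm long. Leave it alone.
- gouge_b: Loose gouge, dark handle 24 mm thick, in the notches at the rest's y = +75 mm. Leave it alone.
- glue: White glue bottle, 54 mm across, 150 mm tall, on the far left of the bench. Leave it alone.
- peg_cup: Terracotta cup, 72 mm across, 80 mm tall, far left. Leave it alone.
- knife_case: Blue flat case 160 x 110 x 33 mm, on the bench between the robot and the slab. Leave it alone.
- strop: Strop, leather on a board 70 x 160 x 25 mm, at the far right of the bench. Leave it alone.

How it is judged:
On the way, in this order (a step that is already met when the one before it is completed fails the run):
1. the peg is driven home by the mallet's striking face (value of joint peg above 0.0215 m and distance between mallet_face and peg_top below 0.05 m), for 0.04 s.
2. the mallet is back down on the bench, let go and at rest (height (world z) of mallet_grip below 0.1 m and linear speed of mallet below 0.03 m/s and contact force between the fingers and mallet below 0.1 N), for 0.1 s.
At the end, for the whole second after the job is handed in: Peg within 2.5 mm of home; mallet at rest on the bench; mirror held still by the fingers alone, the peg's red end within 12 mm of mirror_sight's +z line and the lens within 22 mm of its +x line, so the camera sees the red end in the glass (value of joint peg above 0.0215 m and x of peg_end in the frame of mirror_sight between -0.012 and 0.012 m and y of peg_end in the frame of mirror_sight between -0.012 and 0.012 m and z of peg_end in the frame of mirror_sight above 0.02 m and y of lens in the frame of mirror_sight between -0.022 and 0.022 m and z of lens in the frame of mirror_sight between -0.022 and 0.022 m and x of lens in the frame of mirror_sight above 0.08 m and contact force between the fingers and mirror above 1 N and height (world z) of mirror_sight above 0.04 m and height (world z) of mirror above 0.03 m and contact force between mirror and slab below 0.2 N and contact force between mirror and rest below 0.2 N and contact force between mirror and camera below 0.2 N and contact force between mirror and mallet below 0.2 N and linear speed of mirror below 0.02 m/s and angular speed of mirror below 0.15 rad/s and height (world z) of mallet_grip below 0.1 m and linear speed of mallet below 0.03 m/s); the arm keeps its last pose, push and grip.
It fails at once if a gouge, the glue, the cup, the knife case or the strop is shifted by more than 30 mm (distance of any of gouge_a, gouge_b, glue, peg_cup, knife_case, strop from where it was at the start of the episode above 0.03 m).
It fails at once if the arm or its fingers press on the slab or the peg (contact force between any of the fingers, the arm and slab above 5 N).
It fails at once if the camera is knocked (contact force between anything else and camera above 5 N).
It fails at once if the mirror is knocked hard against the slab (contact force between mirror and slab above 8 N).
It also fails if it takes over 72 s, if anything falls off the work surface, if the arm or the gripper's body presses on something with over 40 N, if the wrist force passes 120 N, or if a joint passes its speed limit or range.

ROBOT

A 6-joint arm with a two-finger parallel gripper is mounted at the origin on the work surface. World frame = base frame: x ahead of the robot, y to its left, z up, the work surface at z = 0. Lengths are in m, angles in rad, forces in N, time in s.
With the tool pointing down it reaches from about 0.275 to 0.75 m from the base axis. Payload 10.2 kg.
Tool frame: the origin (TCP) lies midway between the tips of the shut fingers; the grasp point (between the pads) lies 19 mm behind it; x points along the fingers, y is the direction in which the jaws open and shut, and the axes are right-handed (so a half turn about x gives the same grasp; the last joint's range is limited). The gripper opens to 88 mm and grips with 3 to 60 N. Pads are 18 mm wide; open, the fingers measure 123 mm over their backs; the gripper's body (75 mm by 187 mm) begins 45 mm behind the grasp point.
Start: joints at [-1.444, 0.313, 1.498, -0, 1.331, -0.223], TCP at [0.18, -0.493, 0.239] pointing down, gripper open.
Joint ranges: [-2.94, 2.94], [-0.97, 2.17], [0.19, 2.56], [-1.23, 4.37], [0.02, 3.11], [-2.88, 2.88]. Speed limits (rad/s): [2.39, 2.39, 3.01, 3.14, 3.14, 3.14].

INTERFACE

Orientations are given as [roll, pitch, yaw] about the fixed x, y, z axes, in that order (R = Rz(yaw) Ry(pitch) Rx(roll)).
In Python, from workcell import env gives the robot as it stands. The module is installed in compiled form; this text tells all that it offers.
- The arm moves only by the tool carry_out, never from a script. Its argument "moves" is one flat list of numbers, 4 for each row, row after row: the shift along the tool's x, y, z in units of 40 cm (1.0 is 40 cm), then the turn about the tool's x in units of pi rad (1.0 is pi rad). A call has 1 to 10 rows; each row shifts and turns the pose as measured when the row begins, along the tool's axes as they then stand; what a row does not reach is not made up. A row lasts 1/12 s, in which the tool goes at most 41.7 mm and 7.16 degrees, less where a joint would pass 70% of its speed; a pose out of reach is approached as far as the arm can. A call with a number of a shift or a turn outside -1 to 1 is refused whole. A call with a gripper value outside its range is refused whole. "grip" is the opening in per cent of the stroke, from 0 (shut) to 100 (fully open), set as the call begins (left out, the last holds). The fingers move at their own pace and stop on an object; the grip force is fixed at half the most. Time passes only in rows, so rows that do not move let the fingers close. It gives the time, the measured TCP pose, the force and the opening at its end, in the units of the state.
- env.get_obs(): the state, without advancing time (a new reading comes with each control period).
- env.camera(name): name is "scene" or "top" or "wrist"; returns a dict with "frame" (480x640x3 uint8, red, green, blue), "z_map" (480x640 float32, m along the optical axis (not along the pixel's ray), 0 where there is no reading), "fov_y" (degrees; the focal length in pixels is half the picture's height over the tangent of half this angle, whatever the lens; pixels are square), "cx", "cy" (the principal point, pixels), "view" (4x4, takes a point from world to camera coordinates). Camera axes: x right, y down, z forward; pixel columns grow to the right and rows downward; lengths in m; the calibration is good to about 2 mm. A picture is of the moment at which its call begins.
- env.sign_off(): hands the job in, once; it reports no verdict.
The state is a dict: "t": time; "joint_pos": joint angles; "qvel": joint speeds; "effort": joint torques, N m; "position": TCP position; "orientation": TCP orientation; "contact_force": force on the tool from outside, world axes, zero at the start; "wrist_torque": the same for the moment, N m; "opening": opening from 0.0 (shut) to 1.0 (fully open).
Only numpy, scipy, OpenCV 4.12 (cv2) and the standard library are available. Lean on these libraries where they do the work, as an engineer would, in place of code of your own. Each camera call takes 0.05 s, during which the arm holds its last target. There are 200 camera calls.

## Working session

There is one attempt and no reset: what is moved stays moved. The work goes in short steps, Python scripts to look and compute and a tool call to move; the robot and the scene stay as the last step left them, time stands still between calls to the robot, and variables do not carry over. Pictures are saved under pics/ and viewed, about 8 in all and at most 12, crops included, and the job is handed in when it is done.

Besides the shell and the picture viewer there is one more tool, called after "Request:" as name(argument=value, ...) on one line, values as JSON. carry_out: Moves the arm, as the interface text tells. Its arguments: {"type":"object","properties":{"moves":{"type":"array","items":{"type":"number"}},"grip":{"type":"number"}},"required":["moves"]}

```bash
mkdir -p pics; cat > h.py <<'E'
import numpy as np, cv2
from workcell import env
from scipy.spatial.transform import Rotation as Rn
def shot(n):
    c=env.camera(n); 
    c['f']=240/np.tan(np.radians(c['fov_y'])/2); c['Ti']=np.linalg.inv(c['view']); return c
def pts(c):
    z=c['z_map']; v,u=np.mgrid[0:480,0:640]
    P=np.stack([(u-c['cx'])/c['f']*z,(v-c['cy'])/c['f']*z,z,np.ones_like(z)],-1)
    W=(P@c['Ti'].T)[...,:3]; W[z<=0]=np.nan; return W
def proj(c,p):
    q=c['view']@np.append(p,1); return q[0]/q[2]*c['f']+c['cx'],q[1]/q[2]*c['f']+c['cy']
def save(n,im): cv2.imwrite('pics/'+n+'.png',im[...,::-1])
E
python3 - <<'E'
from h import *
for n in('top','scene'):
    c=shot(n); save(n+'0',c['frame']); np.savez(n+'0.npz',W=pts(c),frame=c['frame'],view=c['view'])
    print(n,c['Ti'].round(3).tolist(),c['fov_y'])
print(env.get_obs())
E
```

```text
top [[-0.012, -0.99, 0.141, 0.391], [-1.0, 0.013, 0.002, 0.001], [-0.003, -0.141, -0.99, 1.397], [0.0, 0.0, 0.0, 1.0]] 48.973669476412084
scene [[-0.827, 0.386, -0.409, 1.229], [0.561, 0.537, -0.63, 0.987], [-0.024, -0.75, -0.661, 1.187], [0.0, 0.0, 0.0, 1.0]] 44.9827288630097
{'t': 0.1, 'joint_pos': array([-1.44440218e+00,  3.13394471e-01,  1.49833005e+00,  4.91970980e-06,
        1.33101190e+00, -2.23435861e-01]), 'qvel': array([-0.00117837, -0.00125776, -0.00273018,  0.00140566, -0.00255374,
        0.00070366]), 'effort': array([ 2.02206385e-03, -4.02812576e+01, -2.52646780e+01,  6.95422897e-02,
        3.42588988e-02, -6.61645049e-05]), 'position': array([ 0.17988207, -0.49299531,  0.23822978]), 'orientation': array([-1.79840926,  1.56965255,  1.69301223]), 'contact_force': array([-0.67621836, -0.01990313, -0.48015616]), 'wrist_torque': array([-0.03555771, -0.00057131,  0.00229226]), 'opening': 1.0004933648811858}
```

View pics/top0.png

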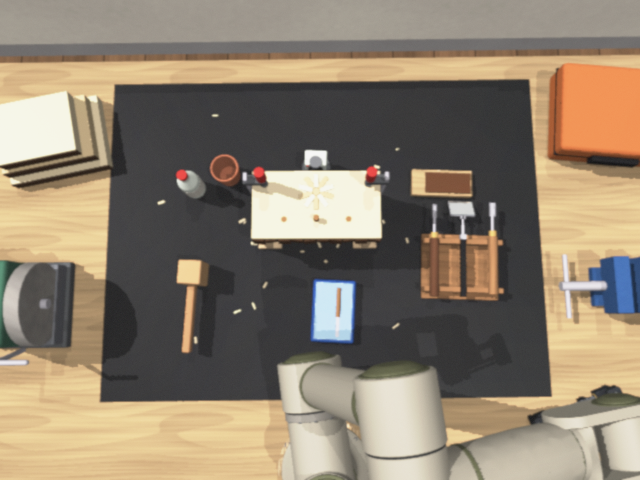

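View pics/scene0.png

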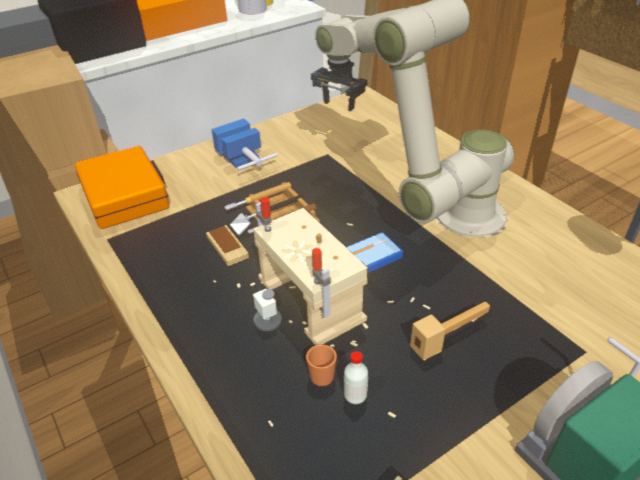

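Top view: mallet head at (192,273) with its handle to (187,350), slab centred near (317,207) with the peg near (316,218), camera at (316,160), and rest/mirror at (462,267). Scene view agrees. Next I measure from the depth.

```bash
python3 - <<'E'
from h import *
d=np.load('top0.npz'); W=d['W']; fr=d['frame']; z=W[...,2]
def box(u0,u1,v0,v1,za,zb):
    m=np.zeros(z.shape,bool); m[v0:v1,u0:u1]=1; m&=(z>za)&(z<zb); return m
def rect(name,m):
    P=W[m]; r=cv2.minAreaRect(P[:,:2].astype(np.float32)*1000); print(name,m.sum(),np.round(r[0],1),np.round(r[1],1),round(r[2],1),'z',np.median(P[:,2]).round(4)); return P
def line(P):
    v=cv2.fitLine(P[:,:2].astype(np.float32),cv2.DIST_HUBER,0,.001,.001).ravel(); print('  line',v.round(4),np.degrees(np.arctan2(v[1],v[0])).round(2))
rect('slab',box(235,400,165,245,.188,.2))
P=rect('pegs',box(300,335,205,230,.203,.24)); print(P.round(3)[:12])
rect('head',box(165,220,250,295,.08,.1))
P=rect('handle',box(165,220,293,360,.045,.075));line(P)
rect('cam',box(295,335,145,175,.09,.12))
hsv=cv2.cvtColor(fr,cv2.COLOR_RGB2HSV)
rect('rest',box(410,515,225,310,.043,.055))
P=rect('mirh',box(455,472,240,298,.046,.06)&(fr.max(2)<70));line(P)
P=rect('glass',box(445,478,198,220,.03,.12)); A=np.c_[P,np.ones(len(P))]
c=P.mean(0);n=np.linalg.svd(P-c)[2][2]; print('glass n',n.round(3),c.round(4),P[:,2].min(),P[:,2].max())
rect('knife',box(300,365,270,350,.02,.05))
s=cv2.resize(fr[150:300,240:400],None,fx=4,fy=4,interpolation=cv2.INTER_CUBIC); s2=cv2.resize(fr[190:310,410:515],None,fx=4,fy=4); save('crop',np.hstack([s[:480],cv2.copyMakeBorder(s2,0,max(0,480-s2.shape[0]),0,0,cv2.BORDER_CONSTANT)[:480]])[:, :1100][:, ::1])
E
```

```text
slab 8272 [638.   16.6] [320.4 166.1] 89.7 z 0.1944
pegs 36 [597.8  22.6] [12.5 31.3] 47.2 z 0.2169
[[0.612 0.018 0.216]
 [0.611 0.015 0.222]
 [0.61  0.02  0.217]
 [0.61  0.018 0.216]
 [0.61  0.015 0.215]
 [0.61  0.013 0.215]
 [0.608 0.022 0.218]
 [0.607 0.02  0.222]
 [0.607 0.017 0.223]
 [0.607 0.015 0.219]
 [0.607 0.013 0.218]
 [0.607 0.011 0.217]]
head 563 [495.7 335.3] [59.5 59.7] 86.6 z 0.0889
handle 526 [369.9 343.3] [ 23.1 147.5] 86.3 z 0.0578
  line [ 0.9983 -0.0588  0.3711  0.3412] -3.37
cam 320 [775.8  17.9] [54.8 52.1] 84.5 z 0.0954
rest 1171 [ 518.2 -357.8] [201.3 184.8] 88.3 z 0.0502
mirh 250 [ 499.9 -357.1] [ 14.1 141.3] 87.8 z 0.0514
  line [ 0.9994 -0.0355  0.4977 -0.3564] -2.03
glass 223 [ 646.8 -363.6] [63.6 40.5] 79.4 z 0.0397
glass n [-0.51   0.019 -0.86 ] [ 0.6469 -0.3629  0.0399] 0.030006813976867885 0.052993833682371205
knife 2651 [394.8 -22.8] [109.9 159.9] 86.4 z 0.0309
```

```bash
cat >> h.py <<'E'
def go(p,yaw):
    """needed tool-frame shift for TCP -> p, and turn so jaws (tool y) lie along yaw+90deg; units of the moves"""
    o=env.get_obs(); R=Rn.from_euler('xyz',o['orientation']).as_matrix()
    j=np.degrees(np.arctan2(R[1,1],R[0,1])); dyaw=(yaw+90-j+90)%180-90
    d=R.T@(np.array(p)-o['position'])
    print('t %.2f'%o['t'],'pos',o['position'].round(4),'jaw',round(j,2),'down',R[:,0].round(4),'open',round(o['opening'],3),'F',o['contact_force'].round(2),'j6',o['joint_pos'][5].round(2))
    print(' shift units',(d/.4).round(4),'rows',round(max(np.linalg.norm(d)/.0417,abs(dyaw)/7.16),1),'turn units',round(-dyaw/180,4))
    # shift after the turn is made
    R2=R@Rn.from_rotvec([-np.radians(dyaw),0,0]).as_matrix(); print(' shift if turned first',(R2.T@(np.array(p)-o['position'])/.4).round(4))
E
python3 - <<'E'
from h import *
go([.4408,.3385,.239],-3.4)
E
```

```text
t 0.10 pos [ 0.1799 -0.493   0.2382] jaw -69.96 down [-1.0e-04  1.1e-03 -1.0e+00] open 1.0 F [-0.68 -0.02 -0.48] j6 -0.22
 shift units [ 3.0000e-04 -1.7293e+00 -1.3252e+00] rows 20.9 turn units 0.1302
 shift if turned first [ 3.0000e-04 -2.1138e+00 -5.2790e-01]
```

Request:
carry_out(moves=[0, 0, 0, 0.0326, 0, 0, 0, 0.0326, 0, 0, 0, 0.0326, 0, 0, 0, 0.0326, 0, -0.1, -0.025, 0, 0, -0.1, -0.025, 0, 0, -0.1, -0.025, 0, 0, -0.1, -0.025, 0, 0, -0.1, -0.025, 0, 0, -0.1, -0.025, 0], grip=100)

```text
t: 0.93
position: [0.257, -0.2569, 0.2339]
orientation: [-1.246, 1.561, 1.805]
contact_force: [0.7, -1.4, 0.7]
opening: 1.002
```

Request:
carry_out(moves=[0, -0.1, -0.025, 0, 0, -0.1, -0.025, 0, 0, -0.1, -0.025, 0, 0, -0.1, -0.025, 0, 0, -0.1, -0.025, 0, 0, -0.1, -0.025, 0, 0, -0.1, -0.025, 0, 0, -0.1, -0.025, 0, 0, -0.1, -0.025, 0, 0, -0.1, -0.025, 0])

```text
t: 1.77
position: [0.3883, 0.1389, 0.2375]
orientation: [-1.568, 1.562, 1.479]
contact_force: [0.9, -1.4, 0.6]
opening: 1.0
```

```bash
python3 - <<'E'
from h import *
go([.4408,.3385,.239],-3.4)
E
```

```text
t 1.77 pos [0.3883 0.1389 0.2375] jaw -95.42 down [ 8.e-04  9.e-03 -1.e+00] open 1.0 F [ 0.93 -1.37  0.62] j6 1.71
 shift units [ 0.0008 -0.5092 -0.0835] rows 5.0 turn units -0.0112
 shift if turned first [ 0.0008 -0.506  -0.1014]
```

Request:
carry_out(moves=[0, -0.1, -0.017, -0.006, 0, -0.1, -0.018, -0.005, 0, -0.1, -0.02, 0, 0, -0.1, -0.02, 0, 0, -0.08, -0.018, 0, 0, 0, 0, 0])

```text
t: 2.27
position: [0.4366, 0.3392, 0.2364]
orientation: [-1.316, 1.562, 1.775]
contact_force: [0.1, -0.0, -0.5]
opening: 1.001
```

```bash
python3 - <<'E'
from h import *
c=shot('wrist'); save('w1',c['frame']); W=pts(c); z=W[...,2]
print(c['Ti'].round(3)[:3].tolist())
for n,m in(('head',(z>.08)&(z<.1)),('handle',(z>.05)&(z<.068)&(W[...,0]<.455))):
    m&=(abs(W[...,1]-.338)<.06)&(W[...,0]<.54); P=W[m]; r=cv2.minAreaRect(P[:,:2].astype(np.float32)*1000)
    print(n,m.sum(),np.round(r,1) if 0 else r, np.median(P,0))
    v=cv2.fitLine(P[:,:2].astype(np.float32),cv2.DIST_HUBER,0,.001,.001).ravel();print(v,np.degrees(np.arctan2(v[1],v[0])))
go([.4408,.3385,.239],-3.4)
E
```

```text
[[-0.052, -0.959, -0.28, 0.509], [-0.999, 0.047, 0.023, 0.333], [-0.009, 0.281, -0.96, 0.383]]
head 5152 ((496.28411865234375, 335.0456237792969), (58.09675598144531, 59.83530044555664), 86.99501037597656) [0.49755194 0.33521263 0.0904202 ]
[ 0.7017418  -0.7124314   0.49711654  0.33303946] -45.433083
handle 2848 ((376.5099792480469, 341.9220275878906), (19.316112518310547, 157.6963653564453), 86.62328338623047) [0.3843067  0.34184402 0.05930383]
[ 0.998208   -0.05983973  0.3817541   0.34182245] -3.4306135
t 2.32 pos [0.4362 0.3373 0.2363] jaw -92.95 down [-0.0025  0.0077 -1.    ] open 0.998 F [ 0.11 -0.17  0.05] j6 2.06
 shift units [-0.0067 -0.0037 -0.0114] rows 0.1 turn units 0.0025
 shift if turned first [-0.0067 -0.0038 -0.0114]
```

View pics/w1.png

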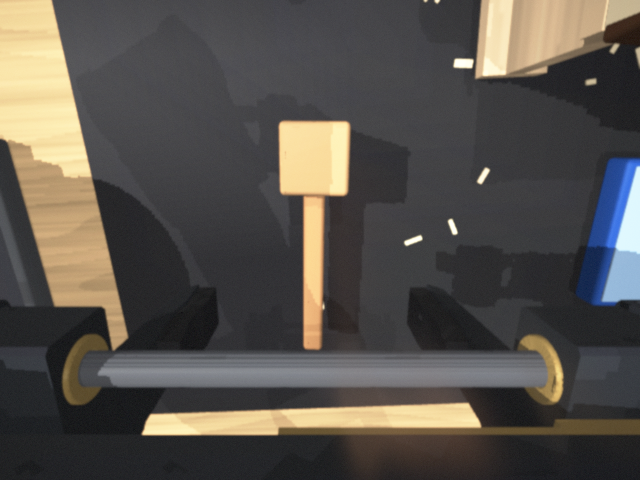

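Wrist view: mallet head at (314,158), handle down to (313,348), square with the jaws. Measured head centre is (0.496, 0.335), yaw −3.4°. Descending to grip.

Request:
carry_out(moves=[0, -0.004, -0.013, 0.0025, 0.1, 0, 0, 0, 0.1, 0, 0, 0, 0.1, 0, 0, 0, 0.1, 0, 0, 0, 0.08, 0, 0, 0, 0.03, 0, 0, 0, 0, 0, 0, 0])

```text
t: 2.98
position: [0.445, 0.333, 0.0273]
orientation: [-1.869, 1.561, 1.202]
contact_force: [-0.7, 0.2, 0.2]
opening: 1.001
```

```bash
python3 - <<'E'
from h import *
go([.4414,.3383,.030],-3.4)
E
```

```text
t 2.98 pos [0.445  0.333  0.0273] jaw -94.04 down [ 0.0034  0.0089 -1.    ] open 1.001 F [-0.69  0.24  0.21] j6 2.06
 shift units [-0.0067 -0.0127  0.0098] rows 0.2 turn units -0.0036
 shift if turned first [-0.0067 -0.0128  0.0097]
```

Request:
carry_out(moves=[-0.007, -0.013, 0.005, -0.0036, 0, 0, 0, 0])

```text
t: 3.15
position: [0.444, 0.337, 0.0312]
orientation: [-1.852, 1.562, 1.228]
contact_force: [-0.6, 0.6, 0.7]
opening: 1.001
```

Request:
carry_out(moves=[0, 0, 0, 0, 0, 0, 0, 0, 0, 0, 0, 0, 0, 0, 0, 0, 0, 0, 0, 0, 0, 0, 0, 0, 0, 0, 0, 0, 0, 0, 0, 0], grip=0)

```text
t: 3.82
position: [0.4468, 0.3379, 0.0374]
orientation: [-2.283, 1.553, 0.797]
contact_force: [-0.2, 0.3, 0.5]
opening: 0.414
```

Request:
carry_out(moves=[-0.05, 0, 0, 0, -0.1, 0, 0, 0, -0.1, 0, 0, 0, -0.1, 0, 0, 0, -0.1, 0, 0, 0, -0.1, 0, 0, 0, -0.1, 0, 0, 0, 0, 0, 0, 0])

```text
t: 4.48
position: [0.4418, 0.3337, 0.3067]
orientation: [-2.019, 1.56, 1.061]
contact_force: [0.5, 0.7, 1.9]
opening: 0.004
```

```bash
python3 - <<'E'
from h import *
go([.565,.017,.290],0)
E
```

```text
t 4.48 pos [0.4418 0.3337 0.3067] jaw -93.52 down [ 0.0052  0.0094 -0.9999] open 0.004 F [0.49 0.71 1.95] j6 2.06
 shift units [ 0.0359  0.7718 -0.3559] rows 8.2 turn units -0.0195
 shift if turned first [ 0.0359  0.7922 -0.3079]
```

The fingers close slower than I allowed (about 1.2 s for the full stroke), so the lift came up empty. I'll check whether the mallet moved, then reopen and redo the grip.

Request:
carry_out(moves=[0, 0, 0, 0, 0, 0, 0, 0, 0, 0, 0, 0, 0, 0, 0, 0, 0, 0, 0, 0, 0, 0, 0, 0, 0, 0, 0, 0], grip=50)

```text
t: 5.07
position: [0.4411, 0.3334, 0.3027]
orientation: [-1.497, 1.564, 1.583]
contact_force: [0.1, 0.9, 0.8]
opening: 0.489
```

```bash
cat > mal.py <<'E'
from h import *
def mallet(c):
    W=pts(c); z=W[...,2]
    for n,m in(('head',(z>.08)&(z<.1)),('handle',(z>.05)&(z<.068)&(W[...,0]<.455))):
        m&=(abs(W[...,1]-.338)<.06)&(W[...,0]<.55)&(W[...,0]>.2); P=W[m]; r=cv2.minAreaRect(P[:,:2].astype(np.float32)*1000)
        print(n,m.sum(),np.round(r[0],1),np.round(r[1],1),round(r[2],2), np.median(P,0).round(4))
E
python3 - <<'E'
from mal import *
mallet(shot('wrist'))
go([.4414,.3383,.030],-3.4)
E
```

```text
head 3438 [495.8 335.2] [57.9 59.7] 86.49 [0.497  0.3351 0.0905]
handle 2065 [377.  342.6] [ 19.6 157.4] 86.68 [0.3829 0.3418 0.0593]
t 5.12 pos [0.441  0.3334 0.3027] jaw -93.52 down [-2.0e-04  6.9e-03 -1.0e+00] open 0.501 F [-0.96  0.69  0.16] j6 2.06
 shift units [ 6.818e-01 -7.600e-03 -5.000e-04] rows 6.5 turn units -0.0007
 shift if turned first [ 6.818e-01 -7.600e-03 -6.000e-04]
```

Request:
carry_out(moves=[0.1, -0.012, 0, 0, 0.1, 0, 0, 0, 0.1, 0, 0, 0, 0.1, 0, 0, 0, 0.1, 0, 0, 0, 0.1, 0, 0, 0, 0.06, 0, 0, 0, 0.015, 0, 0, 0, 0, 0, 0, 0])

```text
t: 5.87
position: [0.4429, 0.3411, 0.0231]
orientation: [-2.039, 1.56, 1.041]
contact_force: [-0.0, 0.0, 0.5]
opening: 0.498
```

```bash
python3 - <<'E'
from h import *
go([.443,.3383,.030],-3.4)
E
```

```text
t 5.87 pos [0.4429 0.3411 0.0231] jaw -93.52 down [ 0.0056  0.0096 -0.9999] open 0.498 F [-0.03  0.04  0.54] j6 2.07
 shift units [-0.0173  0.0068 -0.0007] rows 0.2 turn units -0.0007
 shift if turned first [-0.0173  0.0068 -0.0007]
```

Request:
carry_out(moves=[-0.015, 0.007, 0, 0, 0, 0, 0, 0, 0, 0, 0, 0, 0, 0, 0, 0, 0, 0, 0, 0, 0, 0, 0, 0], grip=0)

```text
t: 6.37
position: [0.4458, 0.3394, 0.0368]
orientation: [-2.329, 1.55, 0.751]
contact_force: [0.1, -0.6, -2.6]
opening: 0.227
```

Request:
carry_out(moves=[0, 0, 0, 0, 0, 0, 0, 0, 0, 0, 0, 0])

```text
t: 6.62
position: [0.4456, 0.3394, 0.037]
orientation: [-2.324, 1.55, 0.756]
contact_force: [-0.4, 0.1, -2.4]
opening: 0.223
```

Request:
carry_out(moves=[0, 0, 0, 0, 0, 0, 0, 0, 0, 0, 0, 0, 0.015, 0, 0, 0, 0.015, 0, 0, 0, 0, 0, 0, 0], grip=35)

```text
t: 7.12
position: [0.4466, 0.3399, 0.0247]
orientation: [-2.363, 1.548, 0.717]
contact_force: [-0.8, 0.1, 0.5]
opening: 0.349
```

Request:
carry_out(moves=[0.005, 0, 0, 0, 0, 0, 0, 0, 0, 0, 0, 0, 0, 0, 0, 0, 0, 0, 0, 0], grip=0)

```text
t: 7.53
position: [0.447, 0.3396, 0.0226]
orientation: [-2.395, 1.548, 0.685]
contact_force: [-0.4, -0.3, 1.1]
opening: 0.222
```

Request:
carry_out(moves=[-0.03, 0, 0, 0, -0.08, 0, 0, 0, -0.1, 0, 0, 0, -0.1, 0, 0, 0, -0.1, 0, 0, 0, -0.1, 0, 0, 0, -0.1, 0, 0, 0, -0.06, 0, 0, 0, 0, 0, 0, 0])

```text
t: 8.28
position: [0.4384, 0.3341, 0.3039]
orientation: [-2.196, 1.558, 0.884]
contact_force: [-0.0, 0.0, -2.2]
opening: 0.224
```

```bash
python3 - <<'E'
from h import *
c=shot('wrist'); save('w2',c['frame'])
go([.572,.017,.290],0)
E
```

```text
t 8.33 pos [0.438  0.334  0.3015] jaw -93.5 down [ 0.0058  0.009  -0.9999] open 0.223 F [ 0.08  0.23 -2.13] j6 2.07
 shift units [ 0.0234  0.7708 -0.3825] rows 8.3 turn units -0.0194
 shift if turned first [ 0.0234  0.7927 -0.3348]
```

View pics/w2.png

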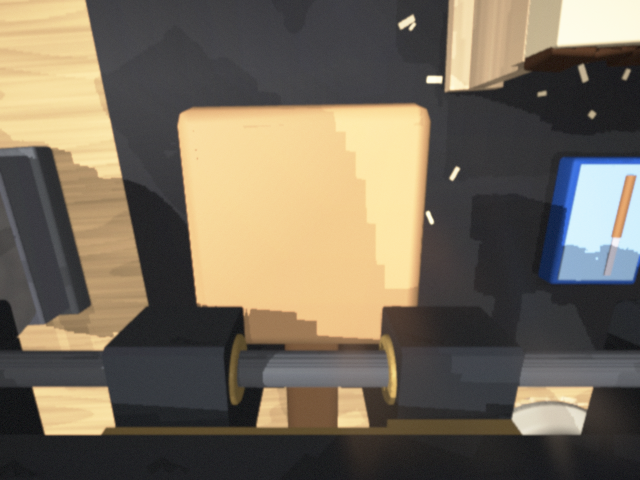

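The mallet is held level and square, the load reads 2.2 N, and the head fills (180–430, 105–340).

Request:
carry_out(moves=[0, 0, 0, -0.0194, 0.003, 0.096, -0.041, 0, 0.003, 0.096, -0.041, 0, 0.003, 0.096, -0.041, 0, 0.003, 0.096, -0.041, 0, 0.003, 0.096, -0.041, 0, 0, 0.096, -0.041, 0, 0, 0.096, -0.041, 0, 0, 0.096, -0.041, 0, 0, 0, 0, 0])

```text
t: 9.17
position: [0.5638, 0.0228, 0.2689]
orientation: [-0.252, 1.538, 2.9]
contact_force: [-0.5, -0.1, -2.2]
opening: 0.221
```

```bash
python3 - <<'E'
from h import *
d=np.load('top0.npz'); W=d['W']; z=W[...,2]; fr=d['frame'].astype(int)
m=(z>.212)&(z<.228)&(abs(W[...,1]-.017)<.02)&(abs(W[...,0]-.605)<.03); P=W[m]; print('pegtop',m.sum(),P.mean(0),P.min(0),P.max(0), np.median(P[:,2]))
# flush pegs left/right on the slab top: brownish spots
s=(z>.19)&(z<.199)&(abs(W[...,0]-.638)<.09)&(abs(W[...,1]-.017)<.17); 
b=s&(fr[...,0]-fr[...,2]>70)
n,l,st,ce=cv2.connectedComponentsWithStats(b.astype(np.uint8))
for i in range(1,n):
    if st[i,4]>6: print(st[i,4],W[l==i].mean(0).round(4))
top=W[s]; print('slab pct',np.percentile(top,[.5,50,99.5],axis=0).round(4))
# slab edges: per row band
for x in(.60,.64,.68):
    q=top[abs(top[:,0]-x)<.004]; print(x,q[:,1].min().round(4),q[:,1].max().round(4))
for y in(-.08,-.04,.0,.06,.1):
    q=top[abs(top[:,1]-y)<.004]; print(y,q[:,0].min().round(4),q[:,0].max().round(4))
go([.571,.017,.290],0)
E
```

```text
pegtop 29 [0.60541571 0.01622988 0.21786892] [0.59978995 0.01072855 0.21273837] [0.61246918 0.02212353 0.22258285] 0.21756738884056803
18 [0.6059 0.0908 0.1958]
19 [ 0.6053 -0.0592  0.1951]
slab pct [[ 0.5579 -0.1318  0.1902]
 [ 0.6344  0.016   0.1945]
 [ 0.7194  0.1643  0.1988]]
0.6 -0.1327 0.1666
0.64 -0.1337 0.1643
0.68 -0.1438 0.1766
-0.08 0.5569 0.7185
-0.04 0.5549 0.7188
0.0 0.5554 0.7187
0.06 0.5587 0.7206
0.1 0.5594 0.7211
t 9.17 pos [0.5638 0.0228 0.2689] jaw -89.38 down [-0.0314  0.0077 -0.9995] open 0.221 F [-0.48 -0.09 -2.16] j6 1.39
 shift units [-0.0533  0.0142 -0.0162] rows 0.6 turn units 0.0035
 shift if turned first [-0.0533  0.014  -0.0164]
```

Request:
carry_out(moves=[0, 0.017, -0.018, 0.0035, 0.02, 0, 0, 0, 0.02, 0, 0, 0, 0, 0, 0, 0])

```text
t: 9.5
position: [0.5692, 0.0149, 0.2444]
orientation: [-0.218, 1.527, 2.92]
contact_force: [0.1, -0.5, 0.3]
opening: 0.221
```

```bash
python3 - <<'E'
from h import *
go([.5715,.016,.221],0)
E
```

```text
t 9.50 pos [0.5692 0.0149 0.2444] jaw -90.22 down [-0.0424  0.0096 -0.9991] open 0.221 F [ 0.14 -0.47  0.27] j6 1.39
 shift units [ 0.0581 -0.0022 -0.0082] rows 0.6 turn units -0.0012
 shift if turned first [ 0.0581 -0.0021 -0.0082]
```

Request:
carry_out(moves=[0.012, 0, -0.004, 0, 0.012, 0, -0.004, 0, 0.012, 0, 0, 0, 0.012, 0, 0, 0])

```text
t: 9.83
position: [0.5716, 0.0173, 0.2277]
orientation: [-0.131, 1.534, 3.011]
contact_force: [-0.8, -3.4, 4.6]
opening: 0.221
```

```bash
python3 - <<'E'
from h import *
go([.5715,.016,.221],0)
E
```

```text
t 9.83 pos [0.5716 0.0173 0.2277] jaw -89.95 down [-0.0365  0.0048 -0.9993] open 0.221 F [-0.79 -3.36  4.64] j6 1.4
 shift units [ 0.0168  0.0033 -0.0003] rows 0.2 turn units 0.0003
 shift if turned first [ 0.0168  0.0033 -0.0003]
```

Request:
carry_out(moves=[0.012, 0.003, 0, 0, 0.012, 0, 0, 0, 0.01, 0, 0, 0])

```text
t: 10.08
position: [0.5725, 0.0175, 0.22]
orientation: [0.021, 1.546, -3.116]
contact_force: [-13.0, -4.4, 34.5]
opening: 0.223
```

Request:
carry_out(moves=[0.01, 0, 0, 0, 0.01, 0, 0, 0])

```text
t: 10.25
position: [0.573, 0.0179, 0.2198]
orientation: [0.396, 1.556, -2.738]
contact_force: [-12.5, -4.2, 22.4]
opening: 0.222
```

Request:
carry_out(moves=[0.008, 0, 0, 0, -0.03, 0, 0, 0, -0.06, 0, 0, 0, -0.08, 0, 0, 0, -0.02, 0, 0.1, 0, 0, 0, 0.1, 0, 0, 0, 0.05, 0, 0, 0, 0, 0])

```text
t: 10.92
position: [0.4711, 0.0242, 0.3005]
orientation: [1.221, 1.562, -1.901]
contact_force: [-0.4, -0.3, -1.7]
opening: 0.226
```

```bash
python3 - <<'E'
from h import *
for n in('scene','wrist'):
    c=shot(n); W=pts(c); z=W[...,2]
    m=(abs(W[...,1]-.016)<.02)&(abs(W[...,0]-.6055)<.02)&(z>.15); P=W[m]
    if len(P): print(n,len(P),'max z near peg',np.percentile(P[:,2],[50,95,100]).round(4), [ (round(np.median(P[np.hypot(P[:,0]-.6055,P[:,1]-.016)<.006][:,2]),4)) ])
    save('a_'+n,c['frame'])
go([.395,.335,.25],-3.4)
u,v=map(int,proj(c,[.6055,.016,.197])); print(u,v)
E
```

```text
scene 145 max z near peg [0.1942 0.1974 0.1987] [np.float64(0.1957)]
wrist 4241 max z near peg [0.1957 0.1975 0.1993] [np.float64(0.1975)]
t 11.02 pos [0.4735 0.0238 0.3003] jaw -88.89 down [-0.0023 -0.0084 -1.    ] open 0.22 F [ 0.27  0.58 -3.78] j6 1.36
 shift units [ 0.1196 -0.7827  0.1808] rows 7.8 turn units 0.025
 shift if turned first [ 0.1196 -0.7661  0.2417]
326 45
```

View pics/a_wrist.png

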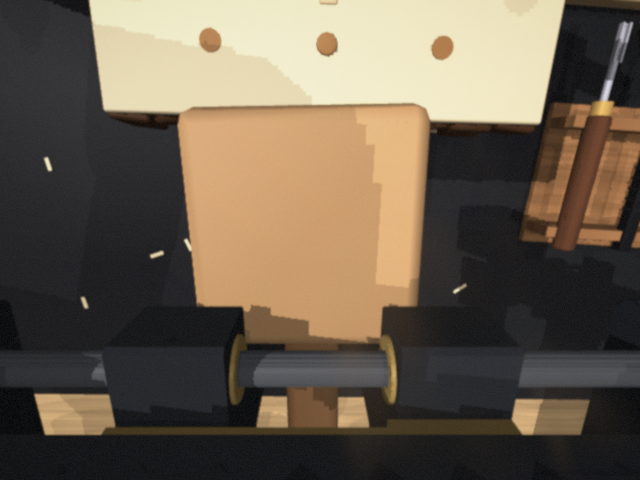

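The peg top now reads 197.5 mm with the slab at 195.7 mm, so it is home, at (326,45) between its flush neighbours. Next I put the mallet down on the left.

Request:
carry_out(moves=[0, 0, 0.03, 0.006, 0, -0.097, 0.019, 0, 0, -0.097, 0.019, 0, 0, -0.097, 0.019, 0, 0, -0.097, 0.019, 0, 0, -0.097, 0.019, 0, 0, -0.097, 0.019, 0, 0, -0.097, 0.019, 0, 0, -0.097, 0.019, 0, 0, 0, 0, 0])

```text
t: 11.85
position: [0.4034, 0.3505, 0.2914]
orientation: [0.888, 1.56, -2.257]
contact_force: [-0.6, -0.1, -3.1]
opening: 0.219
```

```bash
python3 - <<'E'
from h import *
go([.401,.335,.0235],0)
E
```

```text
t 11.85 pos [0.4034 0.3505 0.2914] jaw -90.14 down [-0.0066 -0.008  -0.9999] open 0.219 F [-0.59 -0.05 -3.1 ] j6 2.07
 shift units [0.6701 0.0333 0.0016] rows 6.4 turn units -0.0008
 shift if turned first [0.6701 0.0333 0.0016]
```

Request:
carry_out(moves=[0.1, 0.03, 0, 0, 0.1, 0, 0, 0, 0.1, 0, 0, 0, 0.1, 0, 0, 0, 0.1, 0, 0, 0, 0.08, 0, 0, 0, 0.04, 0, 0, 0, 0.015, 0, 0, 0])

```text
t: 12.52
position: [0.4044, 0.3449, 0.0238]
orientation: [1.02, 1.565, -2.113]
contact_force: [-2.6, -1.2, 2.5]
opening: 0.223
```

```bash
python3 - <<'E'
from h import *
go([.401,.335,.0225],0)
E
```

```text
t 12.52 pos [0.4044 0.3449 0.0238] jaw -89.5 down [-0.003 -0.005 -1.   ] open 0.223 F [-2.6  -1.18  2.49] j6 2.05
 shift units [0.0034 0.0246 0.0086] rows 0.3 turn units 0.0028
 shift if turned first [0.0034 0.0246 0.0084]
```

Request:
carry_out(moves=[0, 0, 0, 0, 0, 0, 0, 0, 0, 0, 0, 0, 0, 0, 0, 0, 0, 0, 0, 0, 0, 0, 0, 0], grip=55)

```text
t: 13.02
position: [0.408, 0.3473, 0.0272]
orientation: [2.886, 1.566, -0.246]
contact_force: [-0.0, 0.8, -0.5]
opening: 0.546
```

Request:
carry_out(moves=[-0.03, 0, 0, 0, -0.1, 0, 0, 0, -0.1, 0, 0, 0, -0.1, 0, 0, 0, -0.1, 0, 0, 0, -0.1, 0, 0, 0, -0.05, 0, 0, 0])

```text
t: 13.6
position: [0.4049, 0.3465, 0.2685]
orientation: [1.924, 1.568, -1.208]
contact_force: [0.5, 0.9, 0.5]
opening: 0.548
```

```bash
python3 - <<'E'
from mal import *
mallet(shot('wrist'))
go([.45,-.33,.26],-2)
E
```

```text
head 4085 [454.  344.3] [60. 58.] 1.7 [0.4553 0.3442 0.0905]
handle 2481 [337.2 342.4] [164.   19.3] 0.98 [0.345  0.3422 0.0593]
t 13.65 pos [0.4058 0.347  0.2712] jaw -89.46 down [ 5.2e-03 -3.0e-04 -1.0e+00] open 0.549 F [ 0.29 -0.03  3.11] j6 2.05
 shift units [ 0.0291  1.6933 -0.0944] rows 16.3 turn units 0.0141
 shift if turned first [ 0.0291  1.6875 -0.1694]
```

Request:
carry_out(moves=[0, 0, 0, 0.014, 0, 0.1, -0.01, 0, 0, 0.1, -0.01, 0, 0, 0.1, -0.01, 0, 0, 0.1, -0.01, 0, 0, 0.1, -0.01, 0, 0, 0.1, -0.01, 0, 0, 0.1, -0.01, 0, 0, 0.1, -0.01, 0, 0, 0.1, -0.01, 0])

```text
t: 14.48
position: [0.428, -0.0212, 0.2756]
orientation: [-2.899, 1.549, 0.22]
contact_force: [2.1, 0.9, -0.5]
opening: 0.549
```

Request:
carry_out(moves=[0, 0.1, -0.01, 0, 0, 0.1, -0.01, 0, 0, 0.1, -0.01, 0, 0, 0.1, -0.01, 0, 0, 0.1, -0.01, 0, 0, 0.1, -0.01, 0, 0, 0.1, -0.01, 0, 0, 0.06, -0.01, 0, 0, 0, 0, 0])

```text
t: 15.23
position: [0.4477, -0.344, 0.2766]
orientation: [-3.128, 1.543, -0.018]
contact_force: [0.4, 0.4, 0.5]
opening: 0.55
```

```bash
python3 - <<'E'
from h import *
c=shot('wrist'); save('w3',c['frame']); np.savez('w3.npz',W=pts(c),frame=c['frame'],Ti=c['Ti'])
go([.5,-.357,.26],-2)
print(proj(c,[.5,-.357,.052]))
E
```

```text
t 15.28 pos [ 0.4477 -0.3422  0.2766] jaw -91.77 down [ 2.720e-02  3.000e-04 -9.996e-01] open 0.554 F [ 0.07 -0.45  0.11] j6 0.73
 shift units [ 0.0451  0.0329 -0.1307] rows 1.4 turn units 0.0013
 shift if turned first [ 0.0451  0.0324 -0.1308]
(np.float64(322.4947001332619), np.float64(169.26773508637353))
```

View pics/w3.png

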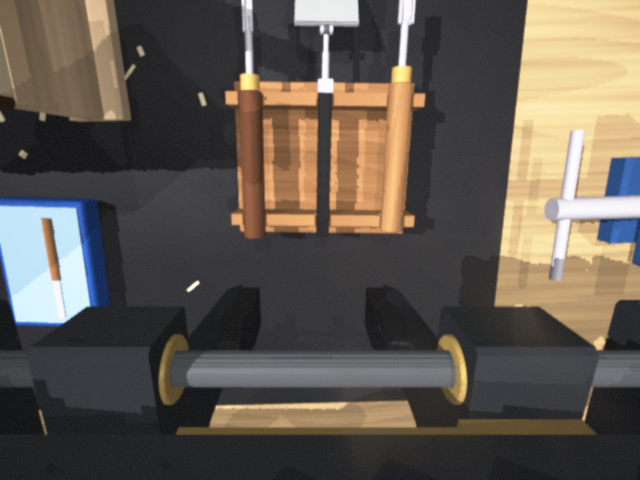

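Wrist view: mirror handle from (325,80) to (322,234), gouge handles at (252,165) and (396,155). About 60 mm is free on each side.

```bash
python3 - <<'E'
from h import *
d=np.load('w3.npz'); W=d['W']; fr=d['frame'].astype(int); z=W[...,2]
uu=np.arange(640)[None,:]+0*z; vv=np.arange(480)[:,None]+0*z
m=(z>.045)&(z<.06)&(abs(uu-324)<12)&(vv<240)&(vv>60)&(fr.max(2)<90); P=W[m]
r=cv2.minAreaRect(P[:,:2].astype(np.float32)*1000); print('black handle',r,np.median(P[:,2]))
m2=(z>.045)&(z<.06)&(abs(uu-325)<10)&(vv<240)&(vv>60); P2=W[m2]; print('w/ ferrule x',P2[:,0].min(),P2[:,0].max())
v=cv2.fitLine(P[:,:2].astype(np.float32),cv2.DIST_HUBER,0,.001,.001).ravel(); print(v,np.degrees(np.arctan2(v[1],v[0])))
t=np.load('top0.npz');T=t['W']; f=t['frame'].astype(int); u=np.arange(640)[None,:]+0*z; w=np.arange(480)[:,None]+0*z
g=(u>446)&(u<477)&(w>199)&(w<219)&(T[...,2]>.012)&(f.min(2)>90); G=T[g]
c=G.mean(0); n=np.linalg.svd(G-c)[2][2]; n*=np.sign(n[2]); print('glass top-cam',len(G),c.round(4),n.round(3),np.degrees(np.arctan2(n[0],n[2])),np.ptp(G,0).round(3), cv2.minAreaRect(G[:,:2].astype(np.float32)*1000))
s=np.load('scene0.npz');T=s['W']; f=s['frame'].astype(int)
g=(abs(T[...,0]-.65)<.035)&(abs(T[...,1]+.362)<.035)&(T[...,2]>.01)&(T[...,2]<.07)&(f.min(2)>100); G=T[g]
if len(G)>20:
    c=G.mean(0); n=np.linalg.svd(G-c)[2][2]; n*=np.sign(n[2]); print('glass scene',len(G),c.round(4),n.round(3),np.degrees(np.arctan2(n[0],n[2])),np.ptp(G,0).round(3))
# camera box / lens
T=t['W'];f=t['frame'].astype(int)
for Z,nm in((T,'top'),(s['W'],'scene')):
    ff=f if nm=='top' else s['frame'].astype(int)
    k=(abs(Z[...,0]-.77)<.07)&(abs(Z[...,1]-.016)<.06)&(Z[...,2]>.092)&(Z[...,2]<.112)&(ff.min(2)>130); K=Z[k]
    if len(K)>8: print('cam top',nm,len(K),cv2.minAreaRect(K[:,:2].astype(np.float32)*1000),np.median(K,0))
E
```

```text
black handle ((500.6128234863281, -358.1537780761719), (13.889845848083496, 146.166748046875), 87.47665405273438) 0.05258789623939786
w/ ferrule x 0.4277080229730904 0.6048348097417228
[ 0.99905556 -0.04345053  0.5048052  -0.35800907] -2.4903157
glass top-cam 351 [ 0.6558 -0.3628  0.0337] [ 0.566 -0.021  0.824] 34.48221780596245 [0.053 0.063 0.038] ((653.8765869140625, -364.16448974609375), (62.174407958984375, 52.423004150390625), 87.78829193115234)
glass scene 238 [ 0.6554 -0.3603  0.0326] [ 0.53  -0.014  0.848] 31.991146649448652 [0.061 0.069 0.038]
cam top top 262 ((779.08837890625, 17.605144500732422), (54.339351654052734, 43.92377853393555), 84.9210205078125) [0.77903693 0.0176918  0.09625147]
cam top scene 201 ((779.8594970703125, 20.70578956604004), (56.20524597167969, 46.19565963745117), 88.24580383300781) [0.78068372 0.02150945 0.09633306]
```

```bash
python3 - <<'E'
from h import *
go([.529,-.359,.15],-2.5)
E
```

```text
t 15.28 pos [ 0.4477 -0.3422  0.2766] jaw -91.77 down [ 2.720e-02  3.000e-04 -9.996e-01] open 0.554 F [ 0.07 -0.45  0.11] j6 0.73
 shift units [ 0.322   0.036  -0.1958] rows 3.6 turn units 0.0041
 shift if turned first [ 0.322   0.0335 -0.1962]
```

Request:
carry_out(moves=[0, 0.018, -0.09, 0.004, 0.05, 0.016, -0.08, 0, 0.09, 0, -0.026, 0, 0.09, 0, 0, 0, 0.08, 0, 0, 0, 0, 0, 0, 0], grip=50)

```text
t: 15.78
position: [0.532, -0.3517, 0.1522]
orientation: [-3.095, 1.542, 0.006]
contact_force: [-0.5, 0.6, -1.5]
opening: 0.499
```

```bash
python3 - <<'E'
from h import *
go([.529,-.359,.026],-2.5)
E
```

```text
t 15.78 pos [ 0.532  -0.3517  0.1522] jaw -92.35 down [ 2.910e-02  2.000e-04 -9.996e-01] open 0.499 F [-0.52  0.55 -1.49] j6 0.83
 shift units [0.3152 0.019  0.0159] rows 3.0 turn units 0.0009
 shift if turned first [0.3152 0.019  0.0158]
```

Request:
carry_out(moves=[0, 0.018, 0.015, 0, 0.1, 0, 0, 0, 0.1, 0, 0, 0, 0.07, 0, 0, 0, 0.02, 0, 0, 0, 0, 0, 0, 0])

```text
t: 16.28
position: [0.5322, -0.3617, 0.0477]
orientation: [2.877, 1.526, -0.302]
contact_force: [-0.2, 0.9, -0.4]
opening: 0.498
```

```bash
python3 - <<'E'
from h import *
go([.529,-.359,.026],-2.5)
E
```

```text
t 16.28 pos [ 0.5322 -0.3617  0.0477] jaw -92.16 down [ 0.0426 -0.0133 -0.999 ] open 0.498 F [-0.22  0.93 -0.38] j6 0.81
 shift units [ 0.0537 -0.007   0.0106] rows 0.5 turn units 0.0019
 shift if turned first [ 0.0537 -0.007   0.0106]
```

Request:
carry_out(moves=[0.045, -0.006, 0.01, 0.002, 0.008, 0, 0, 0, 0, 0, 0, 0])

```text
t: 16.53
position: [0.5315, -0.3625, 0.0347]
orientation: [2.787, 1.516, -0.398]
contact_force: [1.2, -0.1, 0.5]
opening: 0.498
```

Request:
carry_out(moves=[0, 0, 0, 0, 0, 0, 0, 0, 0, 0, 0, 0, 0, 0, 0, 0, 0, 0, 0, 0, 0, 0, 0, 0, 0, 0, 0, 0, 0, 0, 0, 0], grip=0)

```text
t: 17.2
position: [0.534, -0.3597, 0.0421]
orientation: [2.866, 1.513, -0.318]
contact_force: [0.4, 0.0, -0.8]
opening: 0.158
```

Request:
carry_out(moves=[0, 0, 0, 0, 0, 0, 0, 0, 0, 0, 0, 0, 0.02, 0, 0, 0, 0.02, 0, 0, 0, 0, 0, 0, 0], grip=32)

```text
t: 17.7
position: [0.5352, -0.3618, 0.0259]
orientation: [2.829, 1.51, -0.355]
contact_force: [0.6, 0.5, -1.1]
opening: 0.316
```

```bash
python3 - <<'E'
from h import *
go([.530,-.359,.024],-2.5)
E
```

```text
t 17.70 pos [ 0.5352 -0.3618  0.0259] jaw -92.5 down [ 0.057  -0.0211 -0.9982] open 0.316 F [ 0.55  0.47 -1.11] j6 0.81
 shift units [ 0.0038 -0.0065  0.0136] rows 0.1 turn units -0.0
 shift if turned first [ 0.0038 -0.0065  0.0136]
```

Request:
carry_out(moves=[0.004, -0.006, 0, 0, 0, 0, 0, 0, 0, 0, 0, 0, 0, 0, 0, 0, 0, 0, 0, 0, 0, 0, 0, 0], grip=0)

```text
t: 18.2
position: [0.5352, -0.3591, 0.0231]
orientation: [2.834, 1.511, -0.351]
contact_force: [-0.6, -0.1, -0.4]
opening: 0.147
```

Request:
carry_out(moves=[-0.03, 0, 0, 0, -0.06, 0, 0, 0, -0.1, 0, 0, 0, -0.1, 0, 0, 0, -0.08, 0, 0, 0, -0.08, 0, 0, 0, -0.05, 0, 0, 0, 0, 0, 0, 0])

```text
t: 18.87
position: [0.5221, -0.3532, 0.2363]
orientation: [2.856, 1.513, -0.329]
contact_force: [0.3, 0.8, -0.4]
opening: 0.15
```

```bash
python3 - <<'E'
from h import *
go([.40,-.2,.24],-2.5)
E
```

```text
t 18.87 pos [ 0.5221 -0.3532  0.2363] jaw -92.49 down [ 0.0542 -0.0185 -0.9984] open 0.15 F [ 0.34  0.82 -0.44] j6 0.82
 shift units [-0.033  -0.3693  0.3202] rows 4.7 turn units 0.0001
 shift if turned first [-0.033  -0.3692  0.3202]
```

```bash
cat >> h.py <<'E'
def glass(c,show=True):
    """fit the glass (bright, ~100-220 mm ahead of the TCP along the handle) in the wrist view; world centre, normal"""
    o=env.get_obs(); R=Rn.from_euler('xyz',o['orientation']).as_matrix(); W=pts(c); L=(W-o['position'])@R
    fr=c['frame'].astype(int); fwd=-L[...,2]
    m=(fwd>.095)&(fwd<.20)&(abs(L[...,1])<.045)&(abs(L[...,0]+.0)<.09)
    P=W[m]; cen=P.mean(0); n=np.linalg.svd(P-cen)[2][2]; n*=np.sign(n[2]); print('glass',len(P),cen.round(4),'n',n.round(3),np.ptp(L[m],0).round(3),'local c',L[m].mean(0).round(4)); return m
E
python3 - <<'E'
from h import *
c=shot('wrist'); save('w4',c['frame']); m=glass(c); v,u=np.where(m); print(u.min(),u.max(),v.min(),v.max())
E
```

```text
glass 10176 [ 0.6308 -0.3582  0.2567] n [ 0.478 -0.021  0.878] [0.02  0.062 0.027] local c [-0.0165  0.0008 -0.1101]
218 405 0 76
```

View pics/w4.png

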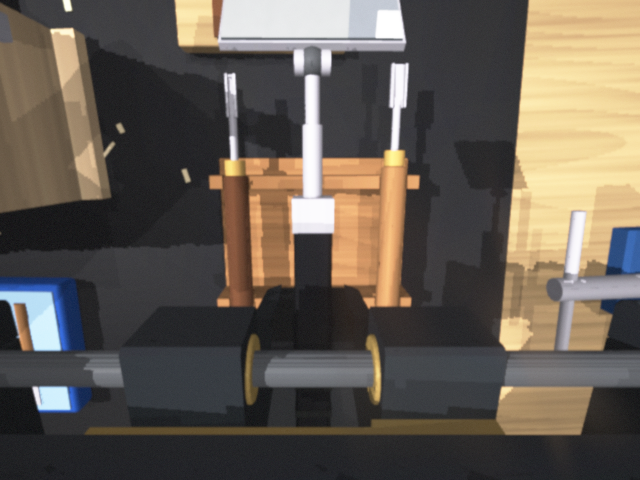

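Mirror held: handle at (313,330), ball joint at (312,60), glass edge (218–405, 0–48). The tool cannot pitch, so I plan to turn the handle in the grip by lowering its tail onto the mallet head's top, which gives the 45° glass. I carry it over there.

Request:
carry_out(moves=[0, -0.03, 0.09, 0, 0, -0.05, 0.085, 0, 0, -0.06, 0.08, 0, 0, -0.1, 0, 0, 0, -0.1, 0, 0, 0, -0.1, 0, 0, 0, -0.1, 0, 0, 0, -0.1, 0, 0, 0, -0.1, 0, 0, 0, -0.1, 0, 0])

```text
t: 19.75
position: [0.4228, -0.0029, 0.2069]
orientation: [-3.137, 1.541, -0.052]
contact_force: [1.2, -1.1, -1.6]
opening: 0.145
```

Request:
carry_out(moves=[0, -0.1, 0, 0, 0, -0.1, 0, 0, 0, -0.1, 0, 0, 0, -0.1, 0, 0, 0, -0.1, 0, 0, 0, -0.1, 0, 0, 0, 0, 0, -0.039, 0, 0, 0, -0.039, 0, 0, 0, -0.039, 0, 0, 0, -0.039])

```text
t: 20.58
position: [0.4247, 0.2546, 0.191]
orientation: [2.066, 1.562, -0.63]
contact_force: [0.6, -0.9, -1.8]
opening: 0.149
```

```bash
python3 - <<'E'
from h import *
go([.528,.418,.24],45)
E
```

```text
t 20.58 pos [0.4247 0.2546 0.191 ] jaw -64.5 down [ 0.0071 -0.0052 -1.    ] open 0.149 F [ 0.56 -0.89 -1.76] j6 1.44
 shift units [-0.1227 -0.2565 -0.4095] rows 4.8 turn units -0.1083
 shift if turned first [-0.1227 -0.1051 -0.4717]
```

```bash
python3 - <<'E'
from h import *
W=np.load('top0.npz')['W']
for yaw in(45,55,65):
    a=np.radians(yaw); d=np.array([np.cos(a),np.sin(a)]); n=np.array([-d[1],d[0]])
    g=np.array([.454,.344])+.128*d
    L=(W[...,:2]-g); f=L@d; s=L@n
    m=(f>.04)&(f<.21)&(abs(s)<.07); print(yaw,g.round(3),np.linalg.norm(g).round(3),'max z mirror',np.nanmax(W[...,2][m]).round(3))
    m=(abs(f)<.06)&(abs(s)<.12); print('   body',np.nanmax(W[...,2][m]).round(3))
go([.527,.449,.20],55)
E
```

```text
45 [0.545 0.435] 0.697 max z mirror 0.011
   body 0.012
55 [0.527 0.449] 0.693 max z mirror 0.011
   body 0.012
65 [0.508 0.46 ] 0.685 max z mirror 0.029
   body 0.012
t 20.58 pos [0.4247 0.2546 0.191 ] jaw -64.5 down [ 0.0071 -0.0052 -1.    ] open 0.149 F [ 0.56 -0.89 -1.76] j6 1.44
 shift units [-0.0231 -0.3283 -0.4402] rows 5.3 turn units -0.1639
 shift if turned first [-0.0231 -0.069  -0.5448]
```

Request:
carry_out(moves=[0, 0, 0, -0.034, 0, 0, 0, -0.034, 0, 0, 0, -0.034, 0, 0, 0, -0.034, 0, -0.017, -0.1, 0, 0, -0.017, -0.1, 0, 0, -0.017, -0.1, 0, 0, -0.017, -0.1, 0, 0, -0.017, -0.1, 0, 0, 0, -0.03, 0])

```text
t: 21.42
position: [0.5214, 0.4447, 0.1654]
orientation: [-0.272, 1.537, -2.512]
contact_force: [-0.9, -0.8, -1.9]
opening: 0.149
```

```bash
python3 - <<'E'
from h import *
c=shot('wrist'); glass(c)
go([.536,.442,.085],50)
E
```

```text
glass 9990 [0.5904 0.5294 0.1773] n [0.362 0.423 0.831] [0.02  0.063 0.026] local c [-0.0164  0.001  -0.1089]
t 21.47 pos [0.5217 0.4443 0.1645] jaw -38.35 down [-0.0278 -0.0204 -0.9994] open 0.145 F [ 1.05  2.32 -2.71] j6 1.21
 shift units [ 0.1978  0.0335 -0.0244] rows 1.9 turn units 0.0091
 shift if turned first [ 0.1978  0.0328 -0.0253]
```

Request:
carry_out(moves=[0, 0.033, -0.024, 0, 0.08, 0, 0, 0, 0.08, 0, 0, 0, 0.04, 0, 0, 0])

```text
t: 21.8
position: [0.5352, 0.4419, 0.0774]
orientation: [-0.271, 1.534, -2.509]
contact_force: [-0.4, 0.2, -1.9]
opening: 0.149
```

```bash
python3 - <<'E'
from h import *
go([.536,.442,.05],50); glass(shot('wrist'))
E
```

```text
t 21.80 pos [0.5352 0.4419 0.0774] jaw -38.25 down [-0.0297 -0.0217 -0.9993] open 0.149 F [-0.42  0.22 -1.89] j6 1.19
 shift units [ 0.0684  0.0022 -0.0038] rows 0.7 turn units 0.0097
 shift if turned first [ 0.0684  0.0021 -0.0039]
glass 17359 [0.6016 0.5262 0.0527] n [-0.621 -0.782  0.042] [0.099 0.09  0.029] local c [ 0.0171  0.0008 -0.1095]
```

Request:
carry_out(moves=[0.018, 0, 0, 0, 0.018, 0, 0, 0, 0.018, 0, 0, 0, 0, 0, 0, 0])

```text
t: 22.18
position: [0.5319, 0.4391, 0.0502]
orientation: [-0.289, 1.525, -2.527]
contact_force: [-0.4, 1.6, 0.6]
opening: 0.147
```

```bash
sed -i 's/abs(L\[...,0\]+.0)<.09)/abs(L[...,0]+.005)<.035)\&(fr.min(2)>110)/' h.py; python3 - <<'E'
from h import *
go([.536,.442,.05],50); c=shot('wrist'); save('w5',c['frame']); glass(c)
E
```

```text
t 22.18 pos [0.5319 0.4391 0.0502] jaw -38.28 down [-0.0372 -0.0262 -0.999 ] open 0.147 F [-0.45  1.58  0.64] j6 1.19
 shift units [-0.      0.0035 -0.012 ] rows 0.2 turn units 0.0095
 shift if turned first [-0.      0.0032 -0.0121]
glass 8881 [0.6012 0.5253 0.0344] n [0.476 0.588 0.654] [0.034 0.062 0.032] local c [ 0.0122  0.001  -0.1108]
```

The handle turned in the grip as planned: the glass normal is now 46.6° from the tool axis (32° before). Lifting and moving to the slab's front.

Request:
carry_out(moves=[-0.05, 0, 0, 0, -0.08, 0, 0, 0, -0.08, 0, 0, 0, -0.08, 0, 0, 0, -0.08, 0, 0, 0, -0.08, 0, 0, 0, 0, 0, 0, 0])

```text
t: 22.82
position: [0.5386, 0.444, 0.2432]
orientation: [-0.285, 1.531, -2.524]
contact_force: [-0.0, 0.2, 0.7]
opening: 0.147
```

```bash
python3 - <<'E'
from h import *
go([.38,.25,.2],0); c=shot('wrist'); glass(c)
go([.38,.25,.2],50)
E
```

```text
t 22.82 pos [0.5386 0.444  0.2432] jaw -38.27 down [-0.0323 -0.023  -0.9992] open 0.147 F [-0.02  0.15  0.69] j6 1.19
 shift units [ 0.1318 -0.0097  0.6217] rows 7.2 turn units 0.2874
 shift if turned first [0.1318 0.4822 0.3927]
glass 10400 [0.6094 0.5319 0.2314] n [0.458 0.567 0.685] [0.037 0.062 0.037] local c [ 0.0039  0.0015 -0.1136]
t 22.87 pos [0.5381 0.4437 0.24  ] jaw -38.27 down [-0.0354 -0.0248 -0.9991] open 0.145 F [ 0.26 -0.58 -1.33] j6 1.19
 shift units [ 0.1259 -0.0091  0.6203] rows 6.1 turn units 0.0096
 shift if turned first [0.1259 0.0097 0.6203]
```

```bash
cat >> h.py <<'E'
def glass2(c):
    o=env.get_obs(); R=Rn.from_euler('xyz',o['orientation']).as_matrix(); W=pts(c); L=(W-o['position'])@R
    m=(-L[...,2]>.085)&(-L[...,2]<.17)&(abs(L[...,1])<.04)&(L[...,0]<.05)&(L[...,0]>-.04)
    Q=L[m]; k=abs(Q[:,1])>.012; 
    for _ in range(4):
        cen=Q[k].mean(0); n=np.linalg.svd(Q[k]-cen)[2][2]; n*=-np.sign(n[0]); k=(abs((Q-cen)@n)<.002)
    s=np.cross(n,[0,1,0]); s/=np.linalg.norm(s); a=(Q[k]-cen)@s; b=Q[k][:,1]; lo,hi=np.percentile(a,[.3,99.7]); bl,bh=np.percentile(b,[.3,99.7])
    C=cen+s*(lo+hi)/2; C[1]=(bl+bh)/2; tilt=np.degrees(np.arctan2(-n[2],-n[0]))
    N=R@n; print('n',k.sum(),'size',round(hi-lo,4),round(bh-bl,4),'local C',C.round(4),'tool-rel angle',tilt.round(1),'world C',(o['position']+R@C).round(4),'world N',N.round(3),'elev',np.degrees(np.arcsin(N[2])).round(1))
E
python3 - <<'E'
from h import *
glass2(shot('wrist'))
E
```

```text
n 10044 size 0.0487 0.0616 local C [ 0.0043  0.0015 -0.1148] tool-rel angle 44.9 world C [0.6094 0.5323 0.2269] world N [0.465 0.573 0.674] elev 42.4
```

Request:
carry_out(moves=[0, 0, 0.1, 0, 0, 0, 0.1, 0, 0, 0, 0.1, 0, 0, 0, 0.1, 0, 0, 0, 0.1, 0, 0, 0, 0.1, 0, 0, 0, 0.03, 0, 0, 0, 0, 0.036, 0, 0, 0, 0.036, 0, 0, 0, 0.036])

```text
t: 23.75
position: [0.3681, 0.2369, 0.226]
orientation: [-0.037, 1.488, -2.625]
contact_force: [0.9, 0.1, -1.4]
opening: 0.15
```

Request:
carry_out(moves=[0, 0, 0, 0.036, 0, 0, 0, 0.036, 0, 0, 0, 0.036, 0, 0, 0, 0.036, 0, 0, 0, 0.036, 0, 0.09, 0.03, 0, 0, 0.1, 0, 0, 0, 0.1, 0, 0, 0, 0.1, 0, 0])

```text
t: 24.5
position: [0.3395, 0.0796, 0.2211]
orientation: [0.481, 1.464, -2.7]
contact_force: [1.1, -0.8, -1.6]
opening: 0.145
```

```bash
python3 - <<'E'
from h import *
go([.37,.0175,.082],0.5); glass2(shot('wrist'))
E
```

```text
t 24.50 pos [0.3395 0.0796 0.2211] jaw -92.16 down [-0.0965 -0.0456 -0.9943] open 0.145 F [ 1.11 -0.78 -1.63] j6 1.56
 shift units [ 0.3455  0.1349 -0.1152] rows 3.7 turn units -0.0148
 shift if turned first [ 0.3455  0.1401 -0.1088]
n 10006 size 0.0487 0.0616 local C [ 0.0081 -0.0057 -0.1145] tool-rel angle 45.2 world C [0.4533 0.0734 0.202 ] world N [0.774 0.    0.633] elev 39.3
```

Request:
carry_out(moves=[0.03, 0.07, -0.04, -0.007, 0.03, 0.07, -0.04, -0.007, 0.05, 0, 0, 0, 0.05, 0, 0, 0, 0.05, 0, 0, 0, 0.05, 0, 0, 0, 0.05, 0, 0, 0, 0, 0, 0, 0])

```text
t: 25.22
position: [0.3506, 0.0054, 0.086]
orientation: [0.387, 1.454, -2.764]
contact_force: [-1.0, 0.5, -1.2]
opening: 0.15
```

```bash
python3 - <<'E'
from h import *
go([.37,.0175,.082],0.5); glass2(shot('wrist')); print(env.get_obs()['joint_pos'].round(3))
E
```

```text
t 25.22 pos [0.3506 0.0054 0.086 ] jaw -90.43 down [-0.1079 -0.0428 -0.9932] open 0.15 F [-0.98  0.53 -1.18] j6 1.37
 shift units [ 0.0033 -0.0309 -0.049 ] rows 0.6 turn units -0.0052
 shift if turned first [ 0.0033 -0.0301 -0.0495]
n 2007 size 0.0452 0.0693 local C [ 0.0281  0.005  -0.1056] tool-rel angle -69.7 world C [ 0.4535 -0.0022  0.0486] world N [-0.896  0.035  0.443] elev 26.3
[-0.27   0.212  2.098 -0.088  0.924  1.367]
```

```bash
cat >> h.py <<'E'
PEG=np.array([.6055,.016,.127]); LENS=np.array([.740,.018,.070]); C=np.array([.006,0,-.1147])
def sight(C=C,ang=45.,adv=0):
    o=env.get_obs(); R=Rn.from_euler('xyz',o['orientation']).as_matrix(); b=np.radians(ang-45)
    x=-R[:,2]*np.cos(b)+R[:,0]*np.sin(b); z=-R[:,0]*np.cos(b)-R[:,2]*np.sin(b); y=np.cross(z,x); F=np.stack([x,y,z])
    A=np.stack([x,y,y,z]); w=np.array([1,1,.6,.6])[:,None]; rhs=np.array([x@PEG,y@PEG,y@LENS,z@LENS])
    S=np.linalg.lstsq(A*w,rhs*w[:,0],rcond=None)[0]; Sn=o['position']+R@C
    print('now S',Sn.round(4),'peg',(F@(PEG-Sn)).round(4),'lens',(F@(LENS-Sn)).round(4)); T=S-R@C
    print('best S',S.round(4),'peg',(F@(PEG-S)).round(4),'lens',(F@(LENS-S)).round(4),'TCP',T.round(4)); return T
E
python3 - <<'E'
from h import *
T=sight(); go(T,0.5); go([.37,T[1],T[2]],0.5)
E
```

```text
now S [0.4649 0.0037 0.0694] peg [0.1336 0.0108 0.0727] lens [0.2733 0.0163 0.0304]
best S [0.601  0.0156 0.0849] peg [ 0.     -0.0015  0.0423] lens [0.1397 0.0041 0.    ] TCP [0.4876 0.0173 0.103 ]
t 25.27 pos [0.3515 0.0053 0.0875] jaw -90.43 down [-0.1061 -0.0433 -0.9934] open 0.149 F [-0.83  0.28 -1.1 ] j6 1.37
 shift units [-0.0761 -0.0307 -0.334 ] rows 3.3 turn units -0.0052
 shift if turned first [-0.0761 -0.0253 -0.3345]
t 25.27 pos [0.3515 0.0053 0.0875] jaw -90.43 down [-0.1061 -0.0433 -0.9934] open 0.149 F [-0.83  0.28 -1.1 ] j6 1.37
 shift units [-0.0449 -0.0285 -0.0416] rows 0.6 turn units -0.0052
 shift if turned first [-0.0449 -0.0278 -0.0421]
```

Request:
carry_out(moves=[-0.04, -0.02, 0, -0.005, -0.008, 0, -0.04, 0, -0.008, 0, -0.04, 0, -0.008, 0, -0.04, 0, -0.008, 0, -0.04, 0, -0.004, 0, -0.04, 0, 0, 0, 0, 0])

```text
t: 25.85
position: [0.4375, 0.017, 0.115]
orientation: [0.387, 1.458, -2.747]
contact_force: [0.0, -0.2, -1.2]
opening: 0.147
```

```bash
python3 - <<'E'
from h import *
glass2(shot('wrist')); T=sight(); go(T,0.5)
E
```

```text
n 10018 size 0.0485 0.0617 local C [ 0.0079  0.0012 -0.1165] tool-rel angle 45.2 world C [0.5512 0.0162 0.0948] world N [0.78  0.032 0.625] elev 38.7
now S [0.5496 0.0175 0.0968] peg [ 0.0524 -0.0034  0.0359] lens [ 0.1922 -0.0003 -0.0066]
best S [0.601  0.015  0.0848] peg [-0.     -0.0008  0.0424] lens [ 0.1398  0.0022 -0.    ] TCP [0.4876 0.0146 0.1028]
t 25.90 pos [0.4362 0.0171 0.1148] jaw -89.42 down [-0.1049 -0.043  -0.9936] open 0.147 F [-0.25 -0.35 -1.11] j6 1.41
 shift units [ 0.0165  0.0064 -0.131 ] rows 1.3 turn units 0.0004
 shift if turned first [ 0.0165  0.0062 -0.131 ]
```

Request:
carry_out(moves=[0.006, 0.003, -0.03, 0, 0.006, 0.003, -0.03, 0, 0.006, 0, -0.03, 0, 0.003, 0, -0.025, 0, 0, 0, 0, 0])

```text
t: 26.32
position: [0.4782, 0.0156, 0.1036]
orientation: [0.372, 1.455, -2.76]
contact_force: [0.1, 0.3, -1.8]
opening: 0.149
```

```bash
sed -i 's/C=np.array(\[.006,0,-.1147\])/C=np.array([.007,.001,-.1155])/' h.py; python3 - <<'E'
from h import *
T=sight(ang=45.2); go(T,0.5)
c=shot('wrist');save('w6',c['frame'])
for n in('scene','top'):
    c=shot(n);save('f_'+n,c['frame'])
E
```

```text
now S [0.5923 0.015  0.0844] peg [ 0.0084 -0.001   0.0438] lens [0.1484 0.0019 0.0022]
best S [0.6009 0.015  0.0856] peg [-0.     -0.0008  0.0417] lens [ 0.14    0.0021 -0.    ] TCP [0.4868 0.0155 0.1049]
t 26.32 pos [0.4782 0.0156 0.1036] jaw -89.35 down [-0.1068 -0.0428 -0.9934] open 0.149 F [ 0.13  0.28 -1.76] j6 1.42
 shift units [-0.0053  0.0006 -0.021 ] rows 0.2 turn units 0.0009
 shift if turned first [-0.0053  0.0005 -0.021 ]
```

View pics/w6.png

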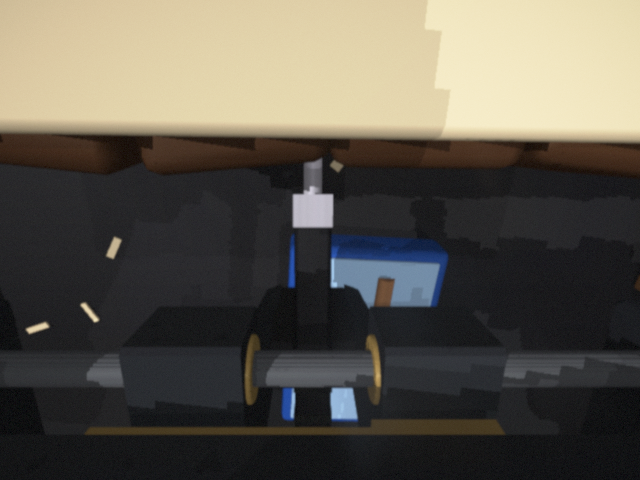

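View pics/f_scene.png

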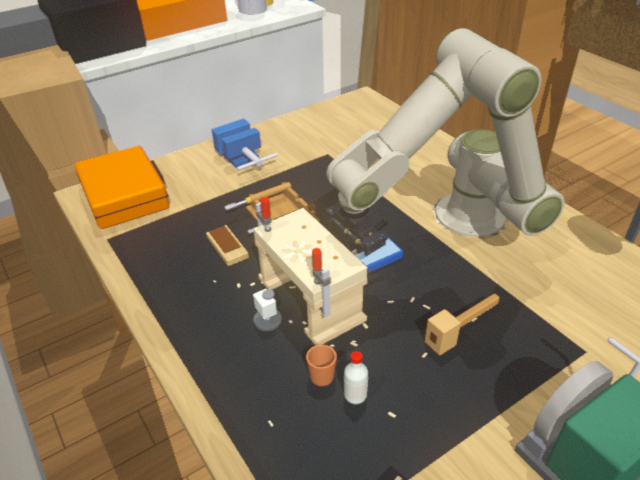

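Wrist: handle goes level-central under the bark edge (stem vanishes at (313,160)), clear of the slab. The scene view shows the mallet standing at (442,330) and the others unmoved. A last few mm forward.

Request:
carry_out(moves=[-0.003, 0, -0.012, 0, -0.002, 0, -0.009, 0, 0, 0, 0, 0, 0, 0, 0, 0, 0, 0, 0, 0, 0, 0, 0, 0, 0, 0, 0, 0])

```text
t: 27.05
position: [0.4847, 0.016, 0.1062]
orientation: [0.371, 1.455, -2.762]
contact_force: [0.2, -0.2, -0.6]
opening: 0.148
```

```bash
python3 - <<'E'
from mal import *
sight(ang=45.2); o=env.get_obs(); print(o['t'],o['contact_force'],abs(o['qvel']).max(),o['opening'])
t=shot('top'); W=pts(t); z=W[...,2]; mallet(t)
W0=np.load('top0.npz')['W']
for n,(u0,u1,v0,v1,a,b) in dict(knife=(300,365,270,310,.02,.045),glue=(170,210,165,200,.1,.17),cup=(210,240,150,185,.06,.09),strop=(408,476,165,200,.015,.035),gouges=(420,510,200,300,.052,.075)).items():
    f=lambda X:(lambda Q:Q[(Q[...,2]>a)&(Q[...,2]<b)].mean(0).round(4))(X[v0:v1,u0:u1]); print(n,f(W0),f(W))
sight(ang=45.2)
E
```

```text
now S [0.5988 0.0155 0.0868] peg [ 0.0022 -0.0013  0.0406] lens [ 0.1422  0.0016 -0.001 ]
best S [0.6009 0.015  0.0857] peg [-0.     -0.0008  0.0416] lens [ 0.14    0.0021 -0.    ] TCP [0.4868 0.0155 0.105 ]
27.05 [ 0.23205977 -0.21392779 -0.59841412] 0.00180170540908133 0.14837561047060932
head 577 [453.2 344.5] [60.3 59.9] 2.85 [0.454  0.3435 0.0889]
handle 601 [355.5 348.3] [ 52.7 199.8] 84.61 [0.341  0.3412 0.0576]
knife [ 0.4355 -0.0245  0.0309] [ 0.4331 -0.0536  0.0313]
glue [0.723  0.34   0.1238] [0.7237 0.3404 0.1242]
cup [0.7654 0.2557 0.0745] [0.7655 0.256  0.0745]
strop [ 0.7292 -0.3178  0.023 ] [ 0.7292 -0.3177  0.023 ]
gouges [ 0.5181 -0.356   0.0577] [ 0.5166 -0.3561  0.0582]
now S [0.5988 0.0155 0.0868] peg [ 0.0022 -0.0013  0.0407] lens [ 0.1422  0.0016 -0.001 ]
best S [0.6009 0.015  0.0857] peg [-0.     -0.0008  0.0416] lens [0.14   0.0021 0.    ] TCP [0.4868 0.0155 0.105 ]
```

```bash
python3 -c "
from workcell import env
print(env.sign_off())"
```

```text
the job is handed in; nothing more can be done
None
```

The job is handed in at about 27 s of the 72 s allowed. My last checks put every judged quantity I could measure inside its limit. Two parts of the wording are only met through those tolerances: the glass leans 39° instead of 45°, and it sits 17 mm above lens height.

- **Peg:** I pressed it home with the mallet face, pushing about 7 N until it met a stop at about 35 N. From the camera, the peg top is about 2 mm above the slab (197.5 mm against 195.7 mm).
- **Mallet:** It stands on its striking face on the left of the bench, about 40 mm nearer the robot than where it started. My first grip on it came up empty because I lifted before the fingers had closed. The mallet did not move, and the second grip held.
- **Mirror grip:** The moves cannot tilt the tool, so I lowered the handle's tail onto the mallet head to turn it in the grip. I took the mallet's position again afterwards and it had not moved.
- **Mirror position:** The estimated glass centre is at (0.599, 0.016, 0.087).
    - The peg's red end is 2 mm and 1 mm off the sight's +z line (limit 12 mm).
    - The lens is 2 mm and 1 mm off its +x line (limit 22 mm).
    - The mirror is still in the gripper, with no contact showing in the wrist force.
- **Lean and height:** The tool picked up about 6° of tilt during the moves, which caused the 39° lean. I placed the glass at 87 mm, not 70 mm, so that both sight lines still pass through the red end and the lens.
- **Not confirmed:** I had no view from the bench camera, so I never saw the red end in the glass. The lens position is inferred from the camera box as seen from above.
- **Other tools:** The glue, cup, strop and gouges are within 2 mm of where they started. The arm partly hid the knife case at the end, so its reading there (29 mm different) is not reliable; nothing touched it.

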